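Stop the sorting belt, push the stray bone aside, release the stop

TASK

Press the red mushroom stop button on the yellow box fully in so that it latches; then, with the belt stopped, push the reddish-brown bone sideways right off the black belt onto the steel side plate; then turn the mushroom clockwise by pushing on its bar until it pops up again, and let it go. Work with the fingertips only: push things, do not squeeze the button's bar or lift the bone, and leave the other finds and tools where they are.

Things in the scene. Friction and masses are not known exactly. Their poses are not given: they have to be found in the camera images.
- plunger (a joint): Press of the red mushroom stop head into its yellow box: 0 = up, 0.005 m = fully in. Snap action: resistance is about 6 N at first and falls; past about 2.6 mm the head snaps down by itself to 5 mm and stays latched. Only turning it releases it.
- mushroom (a joint): Turn of the mushroom head, clockwise seen from above: 0 = rest, 0.8 rad = end stop; not anticlockwise. While it is latched, turning it cams it upward (about 0.06 N m); after about 0.5 rad it pops up the 5 mm by itself. A light spring turns it back to 0 when let go.
- stop_top (a point): Centre of the top of the bar on the red mushroom head, on the turning axis, 122 mm above the table (117 latched). Moves and turns with the head; x runs along the bar, z up. The bar, 56 mm long, 14 thick (8 in its top 3 mm), 18 high, stands on a flat red disc 60 mm across. Disc and bar rise 5 mm as it is turned free. White arrows point clockwise.
- cheek_a: The bar's face on its +y side (red, 56 x 3 x 14.5 mm, part of the head). Pushed towards -y near the bar's +x end it turns the head clockwise. Origin on the turning axis, 32 mm below stop_top; axes as stop_top.
- cheek_b: The bar's face on its -y side (red, 56 x 3 x 14.5 mm, part of the head). Pushed towards +y near the bar's -x end it turns the head clockwise. Origin on the turning axis, 32 mm below stop_top; axes as stop_top.
- stopbox: Yellow control box, 110 x 110 x 70 mm high, fixed to the table, with the red mushroom head in the middle of its top; origin at the centre of its underside, z up. The head's bar at rest runs along its x axis.
- conveyor: Bench sorting conveyor, fixed. Origin on the table under the middle of the black belt; y along the belt, z up. Belt: x -60 to +60 mm, y -190 to +190, top at z = 70 mm. A steel side plate joins it level on its far side (x +60 to +180, y -180 to +180) and ends in a rim 15 mm high at x = +180 mm. The near side has a rail just below belt level.
- plate_mid (a point): Centre of the steel side plate's top, 120 mm from the belt's middle line; axes as the conveyor.
- bone: Reddish-brown knuckle bone lying on the black belt, about 70 mm long (its x axis), 36 mm wide at the thick ends and 24 mm at the waist, 28 mm high, about 90 g; origin at the centre of its underside.
- bone_end_a (a point): Tip of one end of the reddish-brown bone (35 mm from its middle along +x, 13 mm up).
- bone_end_b (a point): Tip of the other end of the reddish-brown bone (35 mm from its middle along -x, 13 mm up).
- vertebra: Pale vertebra, 38 mm across with three spurs, 26 mm high, loose on the same belt near its -y end; bystander. Origin at the centre of its underside.
- toe_bone: Yellowish knuckle bone 60 mm long, 24 mm high, loose on the table beyond the yellow box; bystander. Origin at the centre of its underside.
- jar: Small closed jar, 44 mm across, 60 mm high, loose on the table on the robot's side of the yellow box; bystander. Origin at the centre of its underside.
- magnifier: Hand lens lying on the table on the near side of the conveyor: ring 84 mm across, handle 100 mm, 14 mm high; bystander. Origin under the ring's centre.
- long_bone: Long bone 265 mm by 60 mm, 42 mm high, lying at the far side of the table; bystander. Origin at the centre of its underside.
- jaw: Dark grey jaw fossil, 120 mm by 50 mm, 33 mm high, at the left of the table; bystander. Origin under its middle.
- brush: Cleaning brush lying at the right of the table; bystander.
Things that resemble listed ones, but are neither listed nor needed, are in the scene too. There is more than one size of the bone; the one meant has the size given above. There is more than one size of the stopbox; the job needs the smaller.

How it is judged:
By the outcome, as a careful person would: the job done as asked, in the order asked, and still so for the second after the job is handed in, with the robot touching nothing.
It also fails if it takes over 58 s, if anything falls off the work surface, if the arm or the gripper's body presses on something with over 40 N, if the wrist force passes 120 N, or if a joint passes its speed limit or range.

ROBOT

A 6-joint arm with a two-finger parallel gripper is mounted at the origin on the work surface. World frame = base frame: x ahead of the robot, y to its left, z up, the work surface at z = 0. Lengths are in m, angles in rad, forces in N, time in s.
With the tool pointing down it reaches from about 0.225 to 0.875 m from the base axis. Payload 3.4 kg.
Tool frame: the origin (TCP) lies at the very end of the fingers, on their centre line; the grasp point (between the pads) lies 19 mm behind it (env.tcp_to_grasp is the distance from the TCP to the grasp point, in m); z points along the fingers, y is the direction in which the jaws open and shut (so a half turn about z gives the same grasp; the last joint's range is limited). The gripper opens to 85 mm and grips with 20 to 120 N. Pads are 22 mm wide; open, the fingers measure 114 mm over their backs; the gripper's body (76 mm by 85 mm) begins 54 mm behind the grasp point. The pads swing forward as they close: fully open they stand 13 mm farther back than shut.
Start: joints at [1.032, 0.276, 1.505, -0, 1.361, -0.121], TCP at [0.233, 0.526, 0.231] pointing down, gripper open.
Joint ranges: [-2.89, 2.89], [-0.75, 2.08], [0.22, 2.7], [-1.18, 4.32], [0.11, 2.71], [-2.7, 2.7]. Speed limits (rad/s): [2.57, 2.57, 3.14, 3.14, 3.14, 3.14].

INTERFACE

Orientations are given as a unit quaternion [w, x, y, z].
In Python, from workcell import env gives the robot as it stands.
- The arm moves only by the tool send_rows, never from a script. Its argument "steps" is one flat list of numbers, 7 for each row, row after row: the shift along the tool's x, y, z in units of 30 mm (1.0 is 30 mm), then the turn, a rotation vector about the tool's x, y, z in degrees, then the opening, from -1 (shut) to 1 (fully open). A call has exactly 10 rows; each row is the pose to reach, as a shift and turn from the pose commanded when the call began, along the tool's axes at that moment; what a row does not reach only later rows make up. A row lasts 1/8 s, in which the tool goes at most 62.5 mm and 10.7 degrees, less where a joint would pass 70% of its speed; a pose out of reach is approached as far as the arm can. A call with a gripper value outside its range is refused whole. The fingers move at their own pace and stop on an object; "force" is the grip in N (left out, the last holds). Time passes only in rows, so rows that repeat a pose let the fingers close, or fill a call up. It gives the time, the measured TCP pose, the force and the opening at its end, in the units of the state.
- env.get_state(): the state, without advancing time (a new reading comes with each control period).
- env.camera(name): name is "scene" or "top"; returns a dict with "pixels" (400x640x3 uint8, red, green, blue), "range_z" (400x640 float32, m along the optical axis (not along the pixel's ray), 0 where there is no reading), "fx", "fy", "cx", "cy" (pixels), "k1" (the pictures are not rectified: a ray, as slopes to the right and down, at radius r is drawn at 1 + k1 r^2 times it, then the intrinsics apply), "R" (3x3) and "t" (3): a world point X has camera coordinates R X + t. Camera axes: x right, y down, z forward; pixel columns grow to the right and rows downward; lengths in m; the calibration is good to about 2 mm. A picture is of the moment at which its call begins.
- env.finish_job(): hands the job in, once; it reports no verdict.
The state is a dict: "clock": time; "q": joint angles; "joint_velocities": joint speeds; "joint_efforts": joint torques, N m; "ee_pos": TCP position; "orientation": TCP orientation; "contact_force": force on the tool from outside, world axes, zero at the start; "torque": the same for the moment, N m; "width": opening from 0.0 (shut) to 1.0 (fully open).
Only numpy, scipy, OpenCV 4.12 (cv2) and the standard library are available. Lean on these libraries where they do the work, as an engineer would, in place of code of your own. Each camera call takes 0.05 s, during which the arm holds its last target. There are 200 camera calls.

## Working session

There is one attempt and no reset: what is moved stays moved. The work goes in short steps, Python scripts to look and compute and a tool call to move; the robot and the scene stay as the last step left them, time stands still between calls to the robot, and variables do not carry over. Pictures are saved under pics/ and viewed, about 8 in all and at most 12, crops included, and the job is handed in when it is done.

Besides the shell and the picture viewer there is one more tool, called after ">>>" as name(argument=value, ...) on one line, values as JSON. send_rows: Moves the arm, as the interface text tells. Its arguments: {"type":"object","properties":{"steps":{"type":"array"},"force":{"type":"number"}},"required":["steps"]}

```bash
mkdir -p pics; ls
cat > h.py <<'E'
import numpy as np, cv2, pickle
from workcell import env
from scipy.spatial.transform import Rotation as Ro
def snap(n):
    c=env.camera(n); pickle.dump(c,open(f'/tmp/{n}.pkl','wb')); return c
def load(n): return pickle.load(open(f'/tmp/{n}.pkl','rb'))
def world(c,u,v,z=None):
    xd=np.array([(u-c['cx'])/c['fx'],(v-c['cy'])/c['fy']]); p=xd.copy()
    for _ in range(20): p=xd/(1+c['k1']*(p@p))
    d=np.array([p[0],p[1],1.]); R,t=np.array(c['R']),np.array(c['t'])
    if z is None: return R.T@(d*float(c['range_z'][int(round(v)),int(round(u))])-t)
    o=-R.T@t; w=R.T@d; return o+w*(z-o[2])/w[2]
def save(c,f,box=None,s=1):
    im=c['pixels'][...,::-1]
    if box: im=im[box[1]:box[3],box[0]:box[2]]
    cv2.imwrite('pics/'+f,cv2.resize(im,None,fx=s,fy=s,interpolation=cv2.INTER_CUBIC))
def state():
    s=env.get_state(); print({k:np.round(s[k],3).tolist() for k in('clock','q','ee_pos','orientation','contact_force','width')}); return s
E
python3 - <<'E'
from h import *
save(snap('top'),'top1.png',None,1.25); save(snap('scene'),'scene1.png',None,1.25); s=state(); print(Ro.from_quat(np.roll(s['orientation'],-1)).as_matrix().round(3))
E
```

```text
pics
{'clock': 0.1, 'q': [1.032, 0.276, 1.506, -0.0, 1.361, -0.121], 'ee_pos': [0.233, 0.525, 0.231], 'orientation': [-0.0, 0.207, 0.978, -0.001], 'contact_force': [-0.026, -0.151, 0.678], 'width': 0.998}
[[-0.914  0.406 -0.001]
 [ 0.406  0.914 -0.001]
 [ 0.    -0.002 -1.   ]]
```

View pics/top1.png

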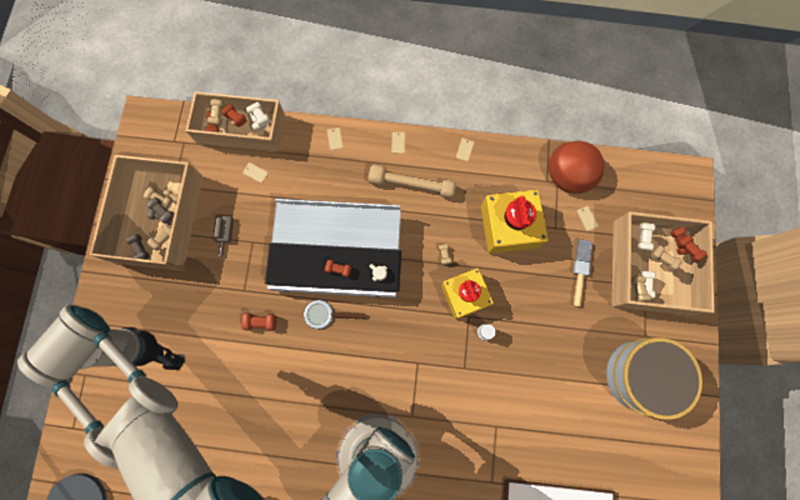

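View pics/scene1.png

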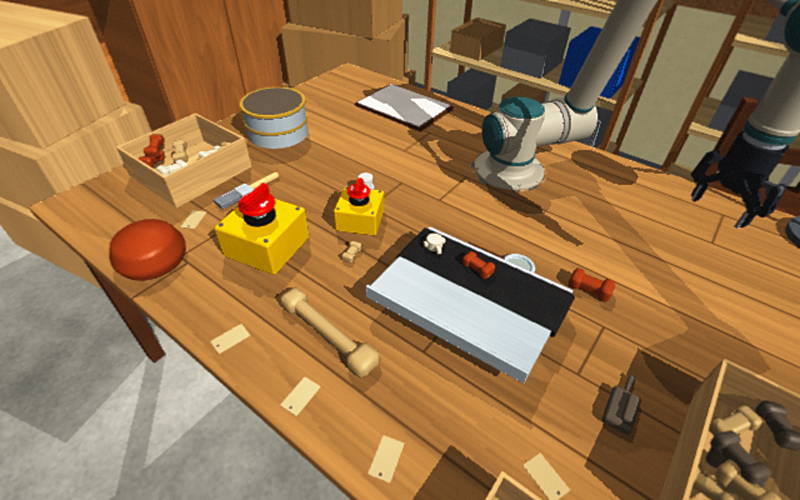

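The top view has two yellow boxes, at (468,292) and (516,222). The one at (468,292) is smaller and has the jar beside it, so it is the target. There are two red bones, at (338,268) on the belt and (258,321) on the table. The one on the belt is meant, and the one on the table is larger. I'll confirm both in a crop and measure them.

Run:
```python
from h import *
c=snap('top')
save(c,'crop1.png',(180,150,420,290),3.3)
hsv=cv2.cvtColor(c['pixels'],cv2.COLOR_RGB2HSV)
def comp(lo,hi,box):
    m=cv2.inRange(hsv,lo,hi); k=np.zeros_like(m); x0,y0,x1,y1=box; k[y0:y1,x0:x1]=m[y0:y1,x0:x1]
    v,u=np.nonzero(k); return np.array([world(c,a,b) for a,b in zip(u,v)]),u,v
def rect(P,n):
    r=cv2.minAreaRect((P[:,:2]*1000).astype(np.float32)); print(n,len(P),'rect',np.round(r[0],1),np.round(r[1],1),round(r[2],1),'z',P[:,2].min().round(3),np.median(P[:,2]).round(3),P[:,2].max().round(3))
P,_,_=comp((20,120,80),(35,255,255),(345,205,405,262)); Q=P[abs(P[:,2]-.07)<.006]; rect(Q,'box')
P,_,_=comp((0,120,60),(10,255,255),(345,205,405,262)); Q=P[P[:,2]>.08]; rect(Q,'head'); Q2=Q[Q[:,2]>.112]; rect(Q2,'bar')
P,_,_=comp((0,90,40),(12,255,255),(250,200,290,228)); Q=P[P[:,2]>.078]; rect(Q,'bone'); 
P,_,_=comp((0,90,40),(12,255,255),(190,245,225,268)); Q=P[P[:,2]>.005]; rect(Q,'bigbone')
for n,a in dict(belt_c1=(212.5,232),belt_c2=(320,238),plate_c1=(219,160),plate_c2=(320,166),bl=(218,195),br=(320,199),vert=(303,217),mag=(254,251),jar=(389,265),toe=(356,203)).items():
    print(n,world(c,*a).round(3))
```

```text
box 684 rect [ 472.9 -197.5] [108.9 109.6] 27.9 z 0.064 0.069 0.075
head 204 rect [ 472.7 -197.2] [57.1 54.4] 49.2 z 0.096 0.106 0.127
bar 71 rect [ 473. -198.] [53.8 14.9] 28.9 z 0.113 0.12 0.127
bone 172 rect [414.5  79.9] [311.   58.8] 47.8 z 0.078 0.094 1.377
bigbone 307 rect [327.9 380. ] [46.4 96. ] 3.9 z 0.007 0.032 0.042
belt_c1 [ 0.421  0.384 -0.003]
belt_c2 [ 0.445 -0.012 -0.005]
plate_c1 [0.697 0.405 0.002]
plate_c2 [ 0.719  0.019 -0.005]
bl [0.547 0.366 0.069]
br [0.589 0.004 0.001]
vert [0.499 0.054 0.096]
mag [0.37  0.22  0.005]
jar [ 0.372 -0.259  0.058]
toe [ 0.586 -0.129  0.016]
```

View pics/crop1.png

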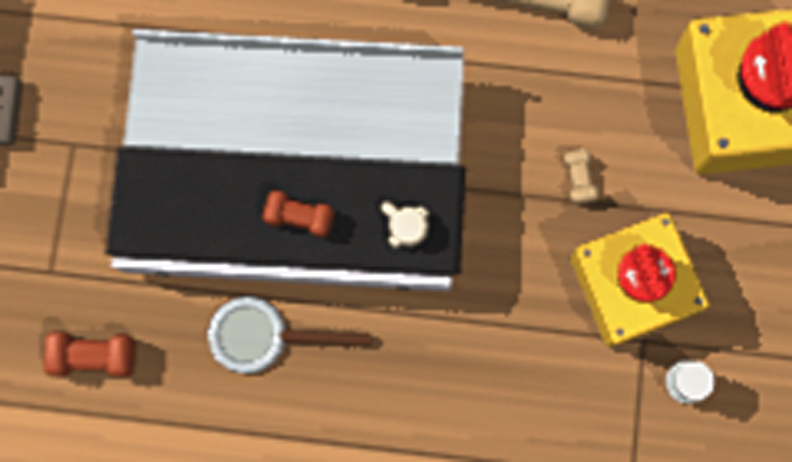

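The crop shows the small box with its head at about (648,272) and the 70 mm bone on the belt at (298,213). The bone on the table at (88,353) is larger, about 96 mm. I'm moving above the stop head with the gripper shut and the tool x axis along the bar (28.5°).

>>> send_rows(steps=[-17.1,-18.8,1.6,0,0,127.5,-1,-17.1,-18.8,1.6,0,0,127.5,-1,-17.1,-18.8,1.6,0,0,127.5,-1,-17.1,-18.8,1.6,0,0,127.5,-1,-17.1,-18.8,1.6,0,0,127.5,-1,-17.1,-18.8,1.6,0,0,127.5,-1,-17.1,-18.8,1.6,0,0,127.5,-1,-17.1,-18.8,1.6,0,0,127.5,-1,-17.1,-18.8,1.6,0,0,127.5,-1,-17.1,-18.8,1.6,0,0,127.5,-1])

```text
clock: 1.4
ee_pos: [0.43, -0.0685, 0.192]
orientation: [-0.0, 0.913, 0.409, 0.0]
contact_force: [1.9, 0.9, -0.1]
width: -0.003
```

```bash
cat >> h.py <<'E'
def go(p,yaw):
    """print shift in 30mm units / turn needed to reach p with tool x at yaw deg, tool down"""
    s=state(); R=Ro.from_quat(np.roll(s['orientation'],-1)); a=np.radians(yaw)
    T=Ro.from_matrix(np.array([[np.cos(a),np.sin(a),0],[np.sin(a),-np.cos(a),0],[0,0,-1]]))
    print('shift',(R.inv().apply(np.array(p)-s['ee_pos'])/.03).round(3),'turn',np.degrees((R.inv()*T).as_rotvec()).round(2))
E
python3 -c "
from h import *
go((.473,-.198,.14),28.5)
c=snap('top'); save(c,'top2.png',(200,150,420,290),3.3)"
```

```text
{'clock': 1.4, 'q': [-0.319, 0.092, 1.845, 0.001, 1.204, 0.41], 'ee_pos': [0.43, -0.069, 0.192], 'orientation': [-0.0, 0.913, 0.409, 0.0], 'contact_force': [1.858, 0.879, -0.063], 'width': -0.003}
shift [-2.265  3.945  1.732] turn [ 1.000e-02 -5.000e-02  1.974e+01]
```

View pics/top2.png

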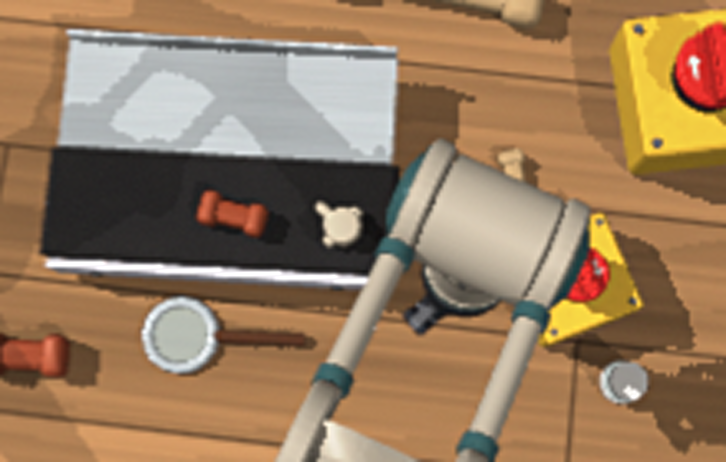

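The bone is still at its earlier place, native (270,214), so the belt isn't carrying it noticeably.

>>> send_rows(steps=[-2.26,3.94,1.73,0,0,19.7,-1,-2.26,3.94,1.73,0,0,19.7,-1,-2.26,3.94,1.73,0,0,19.7,-1,-2.26,3.94,1.73,0,0,19.7,-1,-2.26,3.94,1.73,0,0,19.7,-1,-2.26,3.94,1.73,0,0,19.7,-1,-2.26,3.94,1.73,0,0,19.7,-1,-2.26,3.94,1.73,0,0,19.7,-1,-2.26,3.94,1.73,0,0,19.7,-1,-2.26,3.94,1.73,0,0,19.7,-1])

```text
clock: 2.7
ee_pos: [0.4736, -0.1954, 0.1402]
orientation: [-0.0, 0.968, 0.25, 0.0]
contact_force: [0.4, -0.7, -0.2]
width: 0.001
```

```bash
python3 -c "
from h import *
go((.473,-.198,.117),28.5)"
```

```text
{'clock': 2.7, 'q': [-0.527, 0.253, 1.78, 0.0, 1.109, 0.538], 'ee_pos': [0.474, -0.195, 0.14], 'orientation': [-0.0, 0.968, 0.25, 0.0], 'contact_force': [0.353, -0.733, -0.215], 'width': 0.001}
shift [-0.06   0.065  0.772] turn [ 0.   -0.01  0.43]
```

>>> send_rows(steps=[-0.06,0.07,0.3,0,0,0,-1,-0.06,0.07,0.5,0,0,0,-1,-0.06,0.07,0.58,0,0,0,-1,-0.06,0.07,0.64,0,0,0,-1,-0.06,0.07,0.7,0,0,0,-1,-0.06,0.07,0.74,0,0,0,-1,-0.06,0.07,0.77,0,0,0,-1,-0.06,0.07,0.79,0,0,0,-1,-0.06,0.07,0.8,0,0,0,-1,-0.06,0.07,0.8,0,0,0,-1])

```text
clock: 3.95
ee_pos: [0.4733, -0.1983, 0.117]
orientation: [0.0, 0.968, 0.25, 0.0]
contact_force: [-1.8, 0.1, 6.2]
width: -0.001
```

```bash
python3 -c "
from h import *
state()"
```

```text
{'clock': 3.95, 'q': [-0.532, 0.277, 1.812, 0.0, 1.052, 0.533], 'ee_pos': [0.473, -0.198, 0.117], 'orientation': [0.0, 0.968, 0.25, 0.0], 'contact_force': [-1.838, 0.103, 6.18], 'width': -0.001}
```

Force is 6 N at z = 117 mm. I'll press 2 mm further to make sure it seats, then lift and head towards the bone.

>>> send_rows(steps=[0,0,0.04,0,0,0,-1,0,0,0.07,0,0,0,-1,0,0,0.07,0,0,0,-1,0,0,-0.5,0,0,0,-1,0,0,-1.5,0,0,0,-1,0,0,-2,0,0,0,-1,2,-4,-2,0,0,0,-1,2,-4,-2,0,0,0,-1,2,-4,-2,0,0,0,-1,2,-4,-2,0,0,0,-1])

```text
clock: 5.2
ee_pos: [0.4676, -0.0639, 0.176]
orientation: [0.0, 0.968, 0.251, -0.0]
contact_force: [-0.2, -0.3, -0.1]
width: 0.0
```

Run:
```python
from h import *
state()
for n in('scene','top'):
    c=snap(n); hsv=cv2.cvtColor(c['pixels'],cv2.COLOR_RGB2HSV)
    def pts(lo,hi,box,zl,zh):
        m=cv2.inRange(hsv,lo,hi); x0,y0,x1,y1=box; v,u=np.nonzero(m[y0:y1,x0:x1]); P=np.array([world(c,a+x0,b+y0) for a,b in zip(u,v)]); return P[(P[:,2]>zl)&(P[:,2]<zh)]
    if n=='top':
        P=pts((0,120,60),(10,255,255),(345,205,405,262),.08,.14)
        print('head',len(P),np.percentile(P[:,2],[5,50,90,97]).round(4))
        P=pts((0,90,40),(12,255,255),(245,190,295,232),.075,.105)
        print('bone',cv2.minAreaRect((P[:,:2]*1000).astype(np.float32)))
        P=P[P[:,2]>.09]; print('bone top',cv2.minAreaRect((P[:,:2]*1000).astype(np.float32)))
        P=pts((0,0,0),(180,255,70),(205,185,330,245),.06,.076); print('belt',cv2.minAreaRect((P[:,:2]*1000).astype(np.float32)))
        P=pts((90,0,120),(130,80,255),(205,155,330,205),.06,.078); print('plate',cv2.minAreaRect((P[:,:2]*1000).astype(np.float32)))
        P=pts((15,20,120),(30,110,255),(290,205,315,230),.078,.105); print('vert',cv2.minAreaRect((P[:,:2]*1000).astype(np.float32)))
    else: save(c,'scene3.png',(250,120,500,310),3.2)
```

```text
{'clock': 5.2, 'q': [-0.283, 0.162, 1.804, -0.001, 1.176, 0.781], 'ee_pos': [0.468, -0.064, 0.176], 'orientation': [0.0, 0.968, 0.251, -0.0], 'contact_force': [-0.185, -0.335, -0.096], 'width': 0.0}
head 202 [0.095  0.1008 0.1168 0.1186]
bone ((495.232666015625, 169.13623046875), (68.15792083740234, 33.9565544128418), 81.21617126464844)
bone top ((496.48187255859375, 169.56390380859375), (67.12298583984375, 33.525535583496094), 83.75911712646484)
belt ((501.6898498535156, 184.81324768066406), (119.10429382324219, 375.38360595703125), 3.3137636184692383)
plate ((624.8251953125, 192.58663940429688), (125.79927062988281, 356.1210632324219), 2.9587035179138184)
vert ((500.8016662597656, 56.283267974853516), (47.39510726928711, 41.201473236083984), 14.944245338439941)
```

View pics/scene3.png

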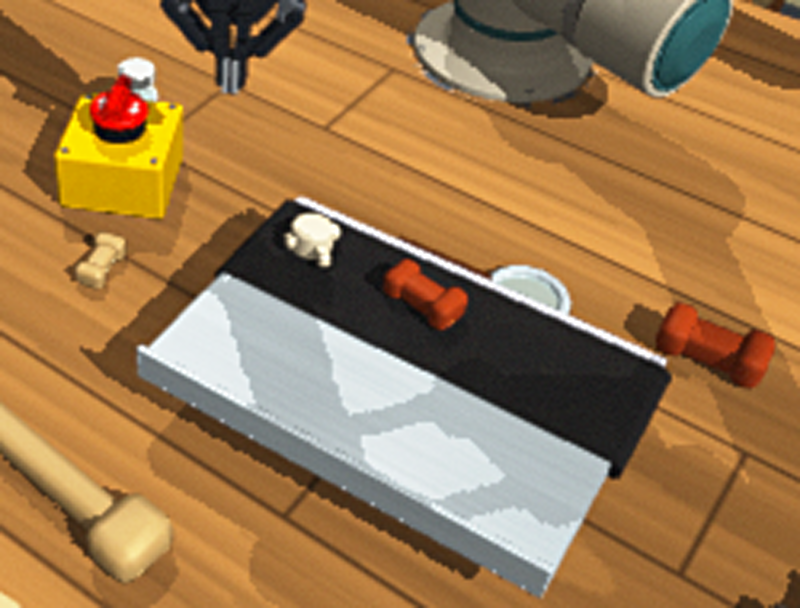

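The head dropped by 5 mm (top from about 122 to 117 mm), so it is latched. The bone is at (0.496, 0.169), nearly along the belt, with the vertebra clear of it. I'll half-open the fingers so they push both thick ends.

```bash
python3 -c "
from h import *
go((.438,.166,.125),3)"
```

```text
{'clock': 5.3, 'q': [-0.285, 0.162, 1.803, -0.001, 1.176, 0.781], 'ee_pos': [0.468, -0.065, 0.176], 'orientation': [0.0, 0.968, 0.25, 0.0], 'contact_force': [-0.038, -0.174, -0.072], 'width': -0.001}
shift [ 2.853 -7.229  1.695] turn [ 0.05 -0.   25.9 ]
```

>>> send_rows(steps=[2.85,-7.23,1.7,0,0,25.9,0.06,2.85,-7.23,1.7,0,0,25.9,0.06,2.85,-7.23,1.7,0,0,25.9,0.06,2.85,-7.23,1.7,0,0,25.9,0.06,2.85,-7.23,1.7,0,0,25.9,0.06,2.85,-7.23,1.7,0,0,25.9,0.06,2.85,-7.23,1.7,0,0,25.9,0.06,2.85,-7.23,1.7,0,0,25.9,0.06,2.85,-7.23,1.7,0,0,25.9,0.06,2.85,-7.23,1.7,0,0,25.9,0.06])

```text
clock: 6.55
ee_pos: [0.4376, 0.1666, 0.1253]
orientation: [-0.0, 1.0, 0.026, 0.0]
contact_force: [0.5, 0.6, 0.3]
width: 0.531
```

Run:
```python
from h import *
go((.438,.166,.076),3)
c=snap('scene'); save(c,'scene4.png',(250,120,500,310),3.2)
# fingertip height: dark/steel pixels near TCP
u,v=np.meshgrid(np.arange(300,460),np.arange(120,280)); P=np.array([world(c,a,b) for a,b in zip(u.ravel(),v.ravel())])
m=(abs(P[:,0]-.438)<.03)&(abs(P[:,1]-.166)<.06)&(P[:,2]>.1)&(P[:,2]<.2); Q=P[m]; print(len(Q),np.percentile(Q[:,2],[0,1,3,10]),Q[Q[:,2]<.145].min(0),Q[Q[:,2]<.145].max(0))
```

```text
{'clock': 6.55, 'q': [0.215, 0.206, 1.89, 0.0, 1.045, 1.734], 'ee_pos': [0.438, 0.167, 0.125], 'orientation': [-0.0, 1.0, 0.026, 0.0], 'contact_force': [0.519, 0.602, 0.276], 'width': 0.531}
shift [0.013 0.022 1.642] turn [-0.   -0.02 -0.02]
416 [0.12641945 0.13117495 0.13350491 0.14247944] [0.42904652 0.13406844 0.12641945] [0.45332117 0.20399122 0.14496888]
```

View pics/scene4.png

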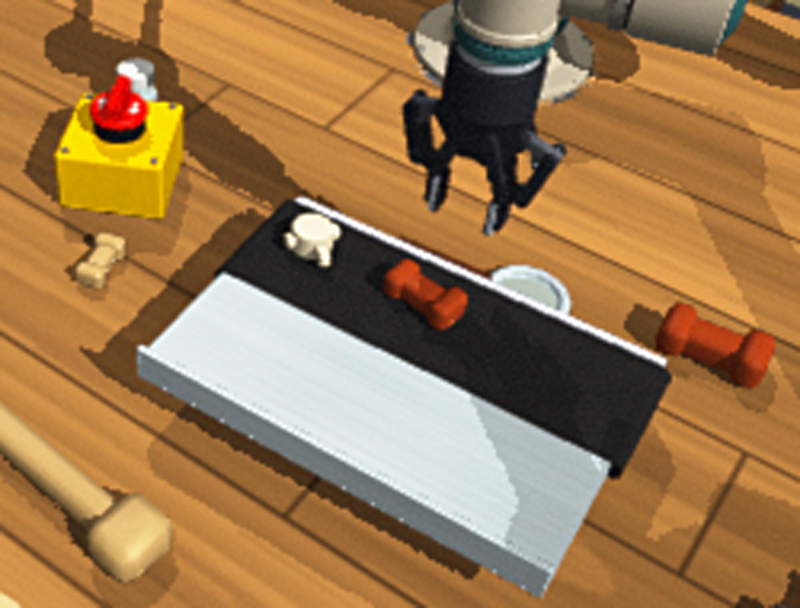

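>>> send_rows(steps=[0,0,0.8,0,0,0,0.06,0,0,1.4,0,0,0,0.06,0,0,1.62,0,0,0,0.06,0,0,1.62,0,0,0,0.06,0.3,0,1.62,0,0,0,0.06,0.6,0,1.62,0,0,0,0.06,1.0,0,1.62,0,0,0,0.06,1.4,0,1.62,0,0,0,0.06,1.8,0,1.62,0,0,0,0.06,2.2,0,1.62,0,0,0,0.06])

```text
clock: 7.85
ee_pos: [0.5042, 0.1706, 0.0765]
orientation: [-0.0, 1.0, 0.026, -0.0]
contact_force: [-0.8, 0.6, 0.8]
width: 0.534
```

Run:
```python
from h import *
state()
c=snap('scene'); save(c,'scene5.png',(300,130,500,280),3.5)
```

```text
{'clock': 7.85, 'q': [0.195, 0.348, 1.824, 0.0, 0.97, 1.713], 'ee_pos': [0.504, 0.171, 0.076], 'orientation': [-0.0, 1.0, 0.026, -0.0], 'contact_force': [-0.793, 0.607, 0.83], 'width': 0.534}
```

View pics/scene5.png

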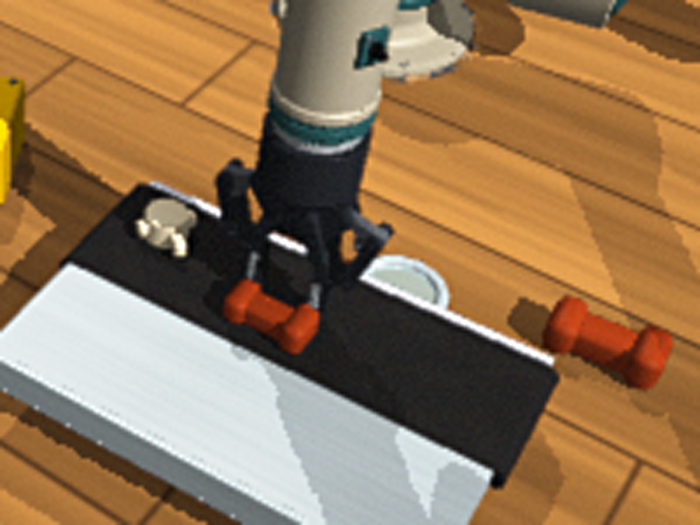

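The bone is riding squarely in front of both fingers and approaching the plate. I'll carry on to x of about 0.59.

>>> send_rows(steps=[0.35,0,0,0,0,0,0.06,0.75,0,0,0,0,0,0.06,1.15,0,0,0,0,0,0.06,1.55,0,0,0,0,0,0.06,1.95,0,0,0,0,0,0.06,2.3,0,0,0,0,0,0.06,2.6,0,0,0,0,0,0.06,2.8,0,0,0,0,0,0.06,2.9,0,0,0,0,0,0.06,2.9,0,0,0,0,0,0.06])

```text
clock: 9.15
ee_pos: [0.5903, 0.1752, 0.0765]
orientation: [-0.0, 1.0, 0.026, 0.0]
contact_force: [0.2, -0.2, -0.0]
width: 0.531
```

>>> send_rows(steps=[-0.3,0,0,0,0,0,0.06,-0.6,0,-0.5,0,0,0,0.06,-0.9,0,-1.5,0,0,0,0.06,-1,0,-2.8,0,0,0,0.06,-1,0,-3.2,0,0,0,-1,-3,0,-3.2,0,0,0,-1,-4,3,-3.2,0,0,0,-1,-4,5,-3.2,0,0,0,-1,-4,7,-3.2,0,0,0,-1,-4,7,-3.2,0,0,0,-1])

```text
clock: 10.4
ee_pos: [0.4806, -0.0436, 0.1725]
orientation: [0.0, 1.0, 0.025, -0.0]
contact_force: [0.3, -0.1, 0.2]
width: 0.001
```

Run:
```python
from h import *
state()
c=snap('top'); save(c,'top6.png',(180,150,420,290),3.3)
hsv=cv2.cvtColor(c['pixels'],cv2.COLOR_RGB2HSV); m=cv2.inRange(hsv,(0,110,40),(12,255,255))
v,u=np.nonzero(m[155:235,215:325]); P=np.array([world(c,a+215,b+155) for a,b in zip(u,v)]); P=P[(P[:,2]>.078)&(P[:,2]<.105)]; print(len(P),cv2.minAreaRect((P[:,:2]*1000).astype(np.float32)))
```

```text
{'clock': 10.4, 'q': [-0.234, 0.181, 1.789, -0.001, 1.172, 1.287], 'ee_pos': [0.481, -0.044, 0.172], 'orientation': [0.0, 1.0, 0.025, -0.0], 'contact_force': [0.253, -0.072, 0.226], 'width': 0.001}
147 ((617.1052856445312, 177.956787109375), (67.91361236572266, 30.30863380432129), 89.7891616821289)
```

View pics/top6.png

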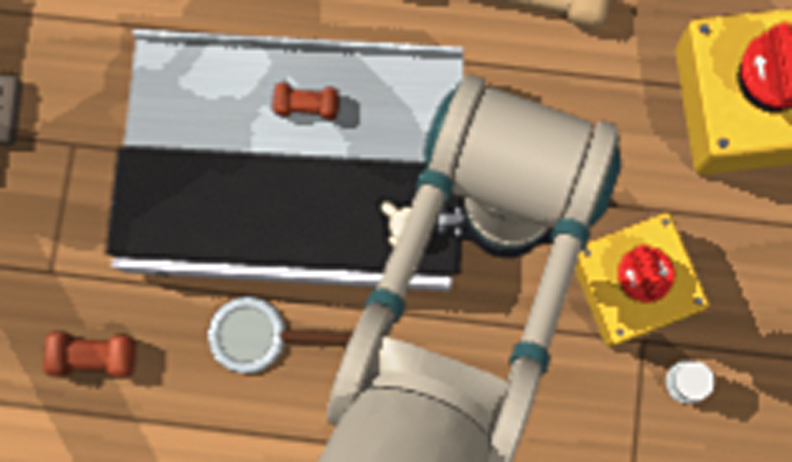

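The bone lies in the middle of the steel plate at (0.617, 0.178), off the belt, and the vertebra hasn't moved. Next I'll set the shut fingertips beside the +x end of the bar on its +y side.

```bash
python3 -c "
from h import *
go((.477,-.163,.145),28.5)"
```

```text
{'clock': 10.45, 'q': [-0.236, 0.181, 1.788, -0.004, 1.171, 1.286], 'ee_pos': [0.481, -0.046, 0.172], 'orientation': [0.002, 1.0, 0.025, -0.0], 'contact_force': [0.875, -1.968, 0.595], 'width': 0.001}
shift [-0.329  3.897  0.928] turn [  0.18   0.06 -25.64]
```

>>> send_rows(steps=[-0.33,3.9,0.93,0,0,-25.6,-1,-0.33,3.9,0.93,0,0,-25.6,-1,-0.33,3.9,0.93,0,0,-25.6,-1,-0.33,3.9,0.93,0,0,-25.6,-1,-0.33,3.9,0.93,0,0,-25.6,-1,-0.33,3.9,0.93,0,0,-25.6,-1,-0.33,3.9,0.93,0,0,-25.6,-1,-0.33,3.9,0.93,0,0,-25.6,-1,-0.33,3.9,0.93,0,0,-25.6,-1,-0.33,3.9,0.93,0,0,-25.6,-1])

```text
clock: 11.7
ee_pos: [0.4778, -0.1583, 0.1446]
orientation: [-0.0, 0.969, 0.247, 0.0]
contact_force: [-0.1, -0.1, 0.3]
width: 0.0
```

Run:
```python
from h import *
go((.477,-.163,.1075),28.5)
c=snap('scene'); save(c,'scene7.png',(250,120,350,200),6)
```

```text
{'clock': 11.7, 'q': [-0.458, 0.236, 1.792, 0.0, 1.114, 0.613], 'ee_pos': [0.478, -0.158, 0.145], 'orientation': [-0.0, 0.969, 0.247, 0.0], 'contact_force': [-0.074, -0.068, 0.292], 'width': 0.0}
shift [-0.098  0.126  1.238] turn [ 0.   -0.    0.13]
```

View pics/scene7.png

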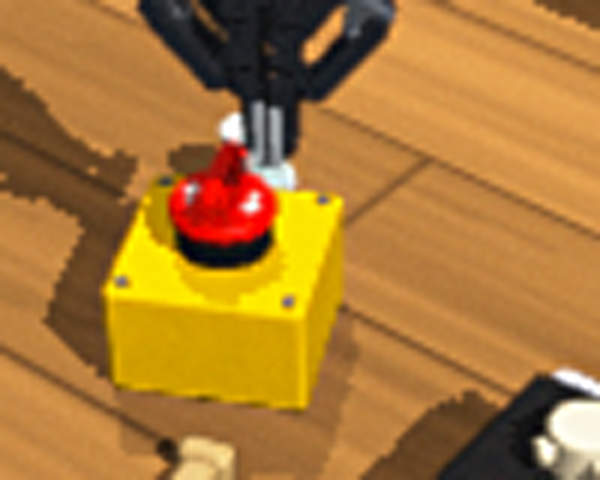

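The shut fingers stand just beyond the bar on its +y side, pixel (268,140), and are only about 18 mm thick. I'll descend, then move towards the bar until contact.

>>> send_rows(steps=[-0.03,0,0.6,0,0,0,-1,-0.03,0,1.1,0,0,0,-1,-0.03,0,1.23,0,0,0,-1,-0.03,0,1.23,0,0,0,-1,-0.03,0.2,1.23,0,0,0,-1,-0.03,0.35,1.23,0,0,0,-1,-0.03,0.45,1.23,0,0,0,-1,-0.03,0.52,1.23,0,0,0,-1,-0.03,0.58,1.23,0,0,0,-1,-0.03,0.6,1.23,0,0,0,-1])

```text
clock: 13.0
ee_pos: [0.4855, -0.1742, 0.1077]
orientation: [-0.0, 0.969, 0.247, -0.0]
contact_force: [0.1, 0.6, 0.1]
width: -0.002
```

Run:
```python
from h import *
s=state(); a=np.radians(28.5); u=np.array([np.cos(a),np.sin(a)]); n=np.array([-u[1],u[0]]); d=s['ee_pos'][:2]-np.array([.473,-.198]); print('r,d',d@u,d@n,'F',np.array(s['contact_force'])[:2]@n)
```

```text
{'clock': 13.0, 'q': [-0.48, 0.291, 1.818, 0.001, 1.033, 0.591], 'ee_pos': [0.485, -0.174, 0.108], 'orientation': [-0.0, 0.969, 0.247, -0.0], 'contact_force': [0.08, 0.649, 0.058], 'width': -0.002}
r,d 0.02230261361846518 0.014962480157865311 F 0.5317022114413802
```

Contact is just starting (r = 22 mm, d = 15 mm). I'll push along the arc about the head's axis, turning the tool with it.

>>> send_rows(steps=[0.04,0.14,0,0,0,5.7,-1,0.06,0.18,0,0,0,8.6,-1,0.07,0.22,0,0,0,11.5,-1,0.08,0.27,0,0,0,14.3,-1,0.09,0.31,0,0,0,17.2,-1,0.1,0.35,0,0,0,20,-1,0.11,0.39,0,0,0,22.9,-1,0.12,0.48,0,0,0,28.6,-1,0.11,0.56,0,0,0,34.4,-1,0.11,0.56,0,0,0,34.4,-1])

```text
clock: 14.25
ee_pos: [0.4975, -0.1866, 0.1102]
orientation: [-0.001, 0.999, -0.051, 0.001]
contact_force: [-0.8, 5.4, 14.8]
width: 0.001
```

Run:
```python
from h import *
s=state(); c=snap('scene'); save(c,'scene8.png',(250,120,350,200),6)
```

```text
{'clock': 14.25, 'q': [-0.492, 0.308, 1.784, 0.003, 1.048, 1.18], 'ee_pos': [0.497, -0.187, 0.11], 'orientation': [-0.001, 0.999, -0.051, 0.001], 'contact_force': [-0.847, 5.399, 14.85], 'width': 0.001}
```

View pics/scene8.png

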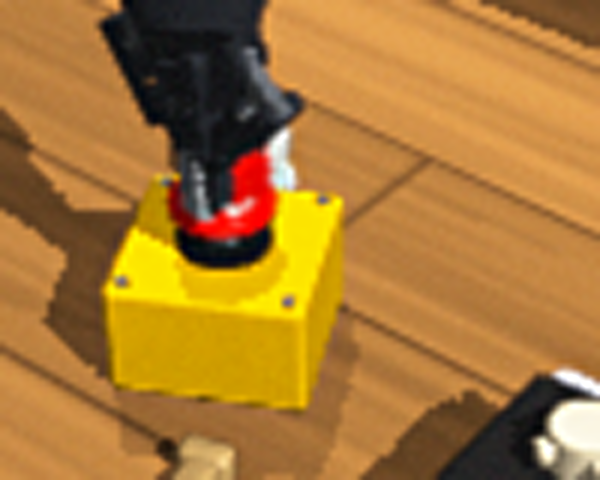

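The head turned, but it is lifting against the fingertips (Fz = 15 N, TCP pushed up 2.5 mm). I'll raise the tip while holding the angle so it can come up, and turn slightly more.

>>> send_rows(steps=[0,0,-0.06,0,0,0,-1,0,0,-0.1,0,0,0,-1,0,0,-0.13,0,0,0,-1,0,0,-0.16,0,0,0,-1,0,0,-0.18,0,0,0,-1,0,0,-0.2,0,0,0,-1,0,0,-0.2,0,0,0,-1,0,0,-0.2,0,0,0,-1,0,0.04,-0.2,0,0,2,-1,0,0.08,-0.2,0,0,4,-1])

```text
clock: 15.55
ee_pos: [0.4966, -0.189, 0.1136]
orientation: [-0.001, 0.996, -0.087, 0.0]
contact_force: [2.4, 5.7, -1.9]
width: -0.001
```

Run:
```python
from h import *
s=state(); c=snap('scene')
hsv=cv2.cvtColor(c['pixels'],cv2.COLOR_RGB2HSV); m=cv2.inRange(hsv,(0,150,60),(8,255,255))
for n in ('scene','top'):
    if n=='top': c=snap(n); m=cv2.inRange(cv2.cvtColor(c['pixels'],cv2.COLOR_RGB2HSV),(0,150,60),(8,255,255)); x0,y0,x1,y1=345,205,405,262
    else: x0,y0,x1,y1=270,135,305,165
    v,u=np.nonzero(m[y0:y1,x0:x1]); P=np.array([world(c,a+x0,b+y0) for a,b in zip(u,v)]); P=P[(P[:,2]>.08)&(P[:,2]<.14)]
    if len(P): print(n,len(P),np.percentile(P[:,2],[2,25,50,75,90,98]).round(4))
```

```text
{'clock': 15.55, 'q': [-0.496, 0.306, 1.778, 0.003, 1.059, 1.247], 'ee_pos': [0.497, -0.189, 0.114], 'orientation': [-0.001, 0.996, -0.087, 0.0], 'contact_force': [2.446, 5.737, -1.893], 'width': -0.001}
scene 124 [0.0958 0.101  0.1035 0.1117 0.12   0.1281]
top 145 [0.0981 0.1022 0.1045 0.1176 0.1209 0.1248]
```

The downward load is gone and the head now looks about 4 mm higher, so it seems to have popped. I'll back off sideways, lift clear and check.

>>> send_rows(steps=[0,-0.15,0,0,0,0,-1,0,-0.35,0,0,0,0,-1,0,-0.6,0,0,0,0,-1,0,-0.9,0,0,0,0,-1,0,-1.1,0,0,0,0,-1,0,-1.2,-1,0,0,0,-1,0,-1.2,-2.5,0,0,0,-1,0,-3,-3,0,0,0,-1,0,-4.5,-3,0,0,0,-1,0,-4.5,-3,0,0,0,-1])

```text
clock: 16.9
ee_pos: [0.5194, -0.0542, 0.2041]
orientation: [-0.0, 0.997, -0.083, 0.0]
contact_force: [-0.2, -1.6, -0.4]
width: -0.003
```

Run:
```python
from h import *
s=state(); c=snap('scene'); save(c,'scene9.png',(250,115,500,300),3.2)
for n in ('scene','top'):
    if n=='top': c=snap(n); x0,y0,x1,y1=345,205,405,262
    else: x0,y0,x1,y1=270,135,305,165
    m=cv2.inRange(cv2.cvtColor(c['pixels'],cv2.COLOR_RGB2HSV),(0,120,60),(10,255,255))
    v,u=np.nonzero(m[y0:y1,x0:x1]); P=np.array([world(c,a+x0,b+y0) for a,b in zip(u,v)]); P=P[(P[:,2]>.08)&(P[:,2]<.14)]
    if len(P): print(n,len(P),np.percentile(P[:,2],[5,50,90,97]).round(4)); B=P[P[:,2]>.112]; print('bar',cv2.minAreaRect((B[:,:2]*1000).astype(np.float32)))
```

```text
{'clock': 16.9, 'q': [-0.238, 0.214, 1.661, 0.001, 1.267, 1.499], 'ee_pos': [0.519, -0.054, 0.204], 'orientation': [-0.0, 0.997, -0.083, 0.0], 'contact_force': [-0.171, -1.601, -0.421], 'width': -0.003}
scene 187 [0.0977 0.1037 0.1205 0.1219]
bar ((476.91107177734375, -194.90737915039062), (53.227779388427734, 14.241659164428711), 27.911699295043945)
top 191 [0.0983 0.1051 0.1225 0.1242]
bar ((472.71044921875, -197.4197998046875), (53.83808517456055, 14.83448600769043), 29.228872299194336)
```

View pics/scene9.png

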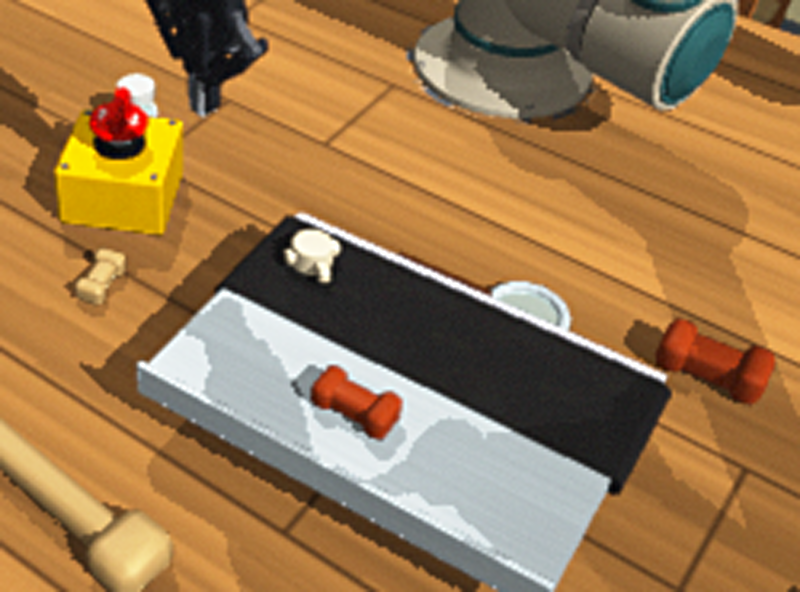

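The head is up (top at 122 mm, as at the start), the bar is back at 28–29°, the bone is on the plate and the robot is clear of everything. I'm handing it in.

```bash
python3 -c "
from h import *
print(env.finish_job()); state()"
```

```text
the job is handed in; nothing more can be done
None
the job is handed in; nothing more can be done
```

The job is done and handed in at about 17 s of the 58 s allowed; the hand-in itself gave no verdict.

- **Press:** I pressed the mushroom head on the smaller yellow box with shut fingertips. Its top dropped from about 122 mm to 117 mm and stayed down, so it latched.
- **Bone:** I pushed the 70 mm bone with both fingertips onto the steel plate. It measured (0.617, 0.178), near the middle of the plate, and the last picture shows it still there.
- **Release:** I pushed the bar clockwise at one end, backed off and lifted clear. The head's top measured 122 mm again and the bar was back at its rest angle of 28–29°.

**Deviation:** while I was turning the head, it rose against the fingertips with about 15 N. I raised the tip about 6 mm and it then came up fully.

**Last checks:** the vertebra, jar, small bone and magnifier looked unmoved in the last picture. I did not look separately at the jaw, the brush or all of the long bone at the end, but the arm never went near them. The bone on the belt did not seem to move before the stop was pressed, so I never saw the belt running.

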